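# Fit the stemmed knob on the valve's D-spindle and hold it pressed

## Task

The knob of the drip-line flush valve has been taken off and stands in its wooden stand. Lift it out, put its stem down through the guide eye of the valve's bracket, turn it so that the flat in its bore matches the flat of the D-shaped spindle, push it fully home on the spindle and press it right in against the spring. Finish still gripping the knob and holding it pressed in; leave the clay pot, the jar and the dropper bottle where they stand.

Things in the scene. Friction and masses are not known exactly. Their poses are not given: they have to be found in the camera images.
- knob_grip (a point): Black knob on a stem, 0.12 kg, standing upright, 133 mm tall. Point: centre of its grip bar, 115 mm above the foot; the bar is 44 mm long (knob's x), 14 mm thick (y: grasp across this), 40 mm high. Below it (from 22 mm under this point) a 38 mm round skirt with a pointed nose reaching 34 mm towards -x, then a round stem 30 mm thick, 85 mm long. z is up.
- knob_foot (a point): Centre of the knob's bevelled foot, 115 mm straight below knob_grip, same axes. In the foot is a D-shaped bore 30 mm deep, 22 mm across, its flat 5 mm from the axis on the nose (-x) side.
- stand: Fixed wooden stand, 84 x 84 mm foot, block 66 x 66 mm, 40 mm high, with one round hole 36 mm wide, 32 mm deep in the middle of its top; origin at the centre of its underside. The knob's stem stands upright in the hole, its foot 8 mm above the table.
- guide_eye (a point): Centre of the eye's mouth, on top of the valve bracket's plate, 86 mm above the table, right over the spindle. Hole 35 mm across, plate 8 mm thick, 56 mm wide (y), on one post at the rear (outer face 59 mm off in +x); front (-x) and sides open. z up; same axes as the spindle. The valve is a fixed grey block with two hose barbs on an aluminium foot.
- spindle_seat (a point): Top centre of the spindle's collar (32 mm across), where the knob's foot sits when fully home; 36 mm above the table, 28 mm when pressed. The steel D end rises 26 mm above it: 20 mm across, flat 4 mm from the axis on -x (open front, away from the post), top 5 mm tapered. It does not turn: the knob fits only with its nose towards this -x, both x axes pointing alike within 0.15 rad.
- spindle (a joint): How far the spindle is pressed down against its spring, m: 0 at rest, 0.008 at its stop. It takes about 3 N to start and 8.5 N to press fully; it springs back when let go.
- clay_pot: Bystander: terracotta pot 65 mm across, 63 mm high; origin at the centre of its underside.
- seed_jar: Bystander: clear jar with a black lid, 63 mm across, 90 mm high; origin at the centre of its underside.
- dropper: Bystander: small brown dropper bottle, 34 mm across, 102 mm high; origin at the centre of its underside.
Mind the look-alikes: they are no part of the job. Of the things that look like the part that bears knob_grip, the smaller one is meant. There is more than one size of the part that bears guide_eye; the job needs the larger.

How it is judged:
By the outcome, as a careful person would: the job done as asked, in the order asked, and still so for the second after the job is handed in, while the arm keeps its last pose, push and grip.
It also fails if it takes over 51 s, if anything falls off the work surface, if the arm or the gripper's body presses on something with over 40 N, if the wrist force passes 120 N, or if a joint passes its speed limit or range.

## Robot

A 6-joint arm with a two-finger parallel gripper is mounted at the origin on a cart in front of the work surface, level with it; the furniture and walls round the work are solid. World frame = base frame: x ahead of the robot, y to its left, z up, the work surface at z = 0. Lengths are in mm, angles in rad, forces in N, time in s.
With the tool pointing down it reaches from about 325 to 900 mm from the base axis. Payload 3.5 kg.
Tool frame: the origin (TCP) lies on the centre line of the jaws, within the pads' length; the fingertips stand 8 mm ahead of it and the grasp point (between the pads) lies 11 mm behind it; z points along the fingers, y is the line along which they close (so a half turn about z gives the same grasp; the last joint's range is limited). The gripper opens to 85 mm and grips with 20 to 120 N. Pads are 22 mm wide; open, the fingers measure 114 mm over their backs; the gripper's body (76 mm by 85 mm) begins 54 mm behind the grasp point. The pads swing forward as they close: fully open they stand 13 mm farther back than shut.
Start: joints at [-1.39, 0.276, -0.026, 1.268, 0, 1.467], TCP at [174.991, -600, 239.313] pointing down, gripper open.
Joint ranges: [-3.12, 3.12], [-0.85, 1.88], [-1.08, 1.24], [-1.95, 2.15], [-1.57, 1.53], [-3.14, 3.14]. Speed limits (rad/s): [2.57, 2.57, 3.14, 3.14, 3.14, 3.14].

## Interface

Orientations are given as a unit quaternion [w, x, y, z].
In Python, from cell import get_obs, read_camera, job_done gives the robot as it stands.
- The arm moves only by the tool apply_moves, never from a script. Its argument "increments" is a list of rows, each a list of 2 entries, a list of its own where there are three numbers: the shift along the tool's x, y, z in mm, then the turn, a rotation vector about the tool's x, y, z in degrees. A call has 1 to 8 rows; each row shifts and turns the commanded pose from where the row before left it, along the tool's axes as they then stand; what a row does not reach is not made up. A row lasts 1/10 s, in which the tool goes at most 50 mm and 8.59 degrees, less where a joint would pass 70% of its speed; a pose out of reach is approached as far as the arm can. A call is refused whole if a number of a shift passes 50 or a number of a turn 8.59, either way. A call with a gripper value outside its range is refused whole. "fingers" is the finger opening in mm, from 0 to 85.4, set as the call begins (left out, the last holds). The fingers move at their own pace and stop on an object; "force" is the grip in N (left out, the last holds). Time passes only in rows, so rows that do not move let the fingers close. It gives the time, the measured TCP pose, the force, the opening and the grip force at its end, in the units of the state.
- get_obs(): the state, without advancing time (a new reading comes with each control period).
- read_camera(name): name is "side" or "top" or "wrist"; returns a dict with "color" (400x640x3 uint8, red, green, blue), "depth" (400x640 float32, mm along the optical axis (not along the pixel's ray), 0 where there is no reading), "fx", "fy", "cx", "cy" (pixels), "R" (3x3) and "t" (3): a world point X has camera coordinates R X + t. Camera axes: x right, y down, z forward; pixel columns grow to the right and rows downward; lengths in mm; the calibration is good to about 2 mm. A picture is of the moment at which its call begins.
- job_done(): hands the job in; it is judged then, once.
The state is a dict: "t": time; "joint_positions": joint angles; "joint_vel": joint speeds; "joint_torque": joint torques, N m; "tcp_pos": TCP position; "ee_rot": TCP orientation; "ft_force": force on the tool from outside, world axes, zero at the start; "torque": the same for the moment, N m; "finger_gap": finger opening in mm; "gripper_force": force on a finger pad.
Only numpy, scipy, OpenCV 4.12 (cv2) and the standard library are available. Lean on these libraries where they do the work, as an engineer would, in place of code of your own. Each camera call takes 0.05 s, during which the arm holds its last target. There are 200 camera calls.

## Working session

There is one attempt and no reset: what is moved stays moved. The work goes in short steps, Python scripts to look and compute and a tool call to move; the robot and the scene stay as the last step left them, time stands still between calls to the robot, and variables do not carry over. Pictures are saved under pics/ and viewed, at most 10 in all, crops included, and the job is handed in when it is done.

Besides the shell and the picture viewer there is one more tool, called as name([rows], argument=value, ...), one row to a line, values as JSON. apply_moves: Moves the arm, as the interface text tells. Its arguments: {"type":"object","properties":{"increments":{"type":"array"},"fingers":{"type":"number"},"force":{"type":"number"}},"required":["increments"]}

```bash
mkdir -p pics; cat > h.py <<'E'
import numpy as np, cv2
from cell import get_obs, read_camera, job_done
def cloud(c):
    d=c["depth"]; v,u=np.mgrid[0:400,0:640]
    p=np.stack([(u-c["cx"])/c["fx"]*d,(v-c["cy"])/c["fy"]*d,d],-1)
    return (p-np.array(c["t"]))@np.array(c["R"])   # R^T (p-t)
def ray(c,u,v,z):
    R=np.array(c["R"]);o=-R.T@np.array(c["t"]);r=R.T@np.array([(u-c["cx"])/c["fx"],(v-c["cy"])/c["fy"],1])
    return o+r*(z-o[2])/r[2]
E
python3 - <<'E'
from h import *
import pickle
print(get_obs())
for n in ("top","side"):
    c=read_camera(n); pickle.dump(c,open(n+".pkl","wb"))
    cv2.imwrite(f"pics/{n}0.png",cv2.cvtColor(c["color"],cv2.COLOR_RGB2BGR))
    R=np.array(c["R"]);print(n,c["fx"],-R.T@np.array(c["t"]),R[2])
E
```

```text
{'t': 0.0, 'joint_positions': array([-1.39041302e+00,  2.77135665e-01, -2.78850075e-02,  1.26802960e+00,
        1.59551694e-05,  1.46738020e+00]), 'joint_vel': array([ 0.00091564, -0.00037418,  0.00105635,  0.00176027, -0.00142878,
        0.00071777]), 'joint_torque': array([ 6.38639249e-04, -4.45508301e+01,  2.95202762e+01,  1.64254708e-02,
       -1.01273000e-05,  4.10628886e-06]), 'tcp_pos': array([ 174.84908709, -599.23991109,  238.156107  ]), 'ee_rot': array([-1.12644297e-03,  9.89948490e-01,  1.41423895e-01, -3.53874935e-05]), 'ft_force': array([ 0.25033745,  0.17832722, -0.60867724]), 'torque': array([-0.01462908, -0.04095699,  0.05172129]), 'gripper_force': 0.0, 'finger_gap': 85.49570450497033}
top 505.66942165395403 [ 429.95857716   -8.4213069  1575.29584546] [ 1.03356697e-01  8.40379716e-04 -9.94644000e-01]
side 449.67514983884513 [547.43140274 957.26504967 898.76929138] [ 0.02938756 -0.75891215 -0.65052957]
```

View pics/top0.png

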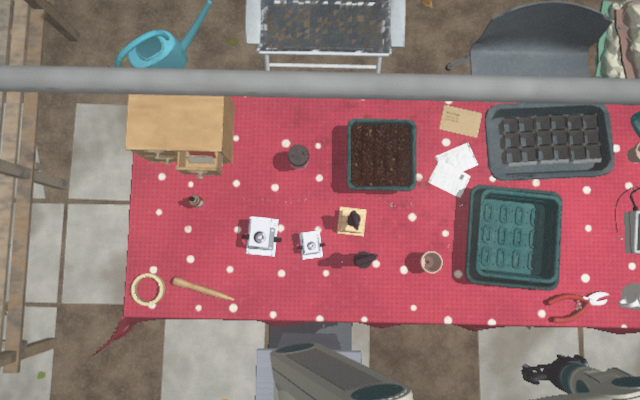

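View pics/side0.png

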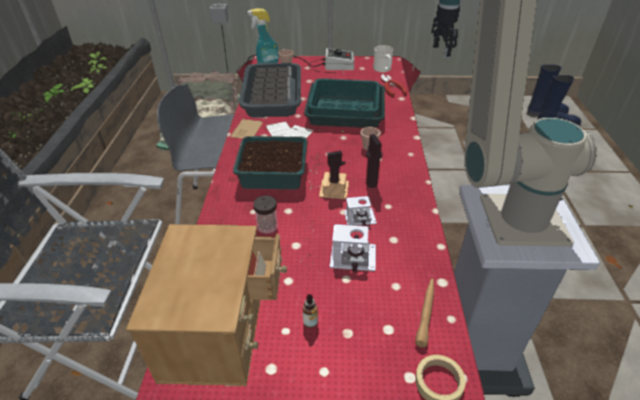

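The top view shows the knob in its stand at (352,221), the larger valve at (263,237), a smaller one at (311,244), and a larger look-alike knob at (365,259). Next I'll enlarge these areas and measure them.

```bash
python3 - <<'E'
from h import *
import pickle
t=pickle.load(open("top.pkl","rb"));s=pickle.load(open("side.pkl","rb"))
b=lambda c,y0,y1,x0,x1,k:cv2.resize(cv2.cvtColor(c["color"][y0:y1,x0:x1],cv2.COLOR_RGB2BGR),None,fx=k,fy=k,interpolation=cv2.INTER_CUBIC)
A=b(t,200,275,240,380,5); B=b(s,140,280,305,405,2); 
out=np.zeros((600,800,3),np.uint8); out[:375,:700]=A
out[375:600,:400]=b(s,190,265,310,400,3)[:225,:270].shape and np.pad(b(s,190,265,310,400,3),((0,0),(0,130),(0,0)))
out[375:600,400:700]=b(s,140,215,305,405,3)
cv2.imwrite("pics/z.png",out)
for n,c in(("top",t),("side",s)):
    P=cloud(c);ok=c["depth"]>0
    for nm,(x0,x1,y0,y1) in dict(knob=(400,520,-200,0),valve=(330,520,80,260),small=(330,520,-40,80)).items():pass
    if n=="top":
        for nm,(r0,r1,c0,c1) in dict(knob=(203,240,334,372),big=(212,262,240,284),small=(228,262,295,327),tall=(250,270,320,378)).items():
            q=P[r0:r1,c0:c1].reshape(-1,3);col=c["color"][r0:r1,c0:c1].reshape(-1,3).astype(int)
            print(nm,"h hist",np.histogram(q[:,2],bins=[-10,5,15,30,38,45,60,75,82,90,100,110,120,130,140,160,180,220,300]))
            for z0,z1 in((5,20),(30,45),(80,92),(110,145),(145,260)):
                m=(q[:,2]>z0)&(q[:,2]<z1)
                if m.sum()>4: print("  ",z0,z1,m.sum(),q[m].mean(0).round(1),np.percentile(q[m],[2,98],axis=0).round(0).tolist())
E
```

```text
knob h hist (array([671, 245,  14,  80, 203,  22,   0,   0,   0,  22,  52,   5,   6,
        37,  44,   0,   0,   0]), array([-10,   5,  15,  30,  38,  45,  60,  75,  82,  90, 100, 110, 120,
       130, 140, 160, 180, 220, 300]))
   5 20 253 [ 539.9 -122.4    8.3] [[493.0, -184.0, 5.0], [594.0, -72.0, 16.0]]
   30 45 283 [ 545.7 -121.6   39.7] [[513.0, -157.0, 33.0], [580.0, -90.0, 45.0]]
   110 145 89 [ 545.9 -123.3  137.5] [[526.0, -134.0, 116.0], [567.0, -113.0, 145.0]]
big h hist (array([1008,  367,  272,   43,   18,   15,   15,   48,  339,   66,    0,
          0,    0,    0,    0,    0,    0,    0]), array([-10,   5,  15,  30,  38,  45,  60,  75,  82,  90, 100, 110, 120,
       130, 140, 160, 180, 220, 300]))
   5 20 401 [482.4 149.5   8.6] [[418.0, 90.0, 5.0], [566.0, 214.0, 19.0]]
   30 45 61 [492.  147.2  35.5] [[459.0, 120.0, 30.0], [536.0, 167.0, 42.0]]
   80 92 417 [508.  151.1  86.3] [[463.0, 124.0, 81.0], [545.0, 180.0, 91.0]]
small h hist (array([530, 187, 119,  11,   8,  70, 153,   0,   0,   0,   0,   0,   0,
         0,   0,   0,   0,   0]), array([-10,   5,  15,  30,  38,  45,  60,  75,  82,  90, 100, 110, 120,
       130, 140, 160, 180, 220, 300]))
   5 20 254 [465.3  -1.2  10.8] [[423.0, -44.0, 5.0], [518.0, 48.0, 19.0]]
   30 45 19 [4.672e+02 2.000e-01 3.660e+01] [[458.0, -9.0, 30.0], [474.0, 9.0, 45.0]]
tall h hist (array([756, 107,   5,   1,   0,   0,   0,   0,   0,   0,   0,  49,  79,
         3,  12, 142,   0,   0]), array([-10,   5,  15,  30,  38,  45,  60,  75,  82,  90, 100, 110, 120,
       130, 140, 160, 180, 220, 300]))
   5 20 110 [427.  -94.5   7. ] [[396.0, -204.0, 5.0], [455.0, -29.0, 17.0]]
   110 145 131 [ 431.4 -153.1  121.2] [[406.0, -187.0, 115.0], [452.0, -127.0, 129.0]]
   145 260 154 [ 429.  -149.6  170.9] [[415.0, -176.0, 152.0], [443.0, -123.0, 178.0]]
```

View pics/z.png

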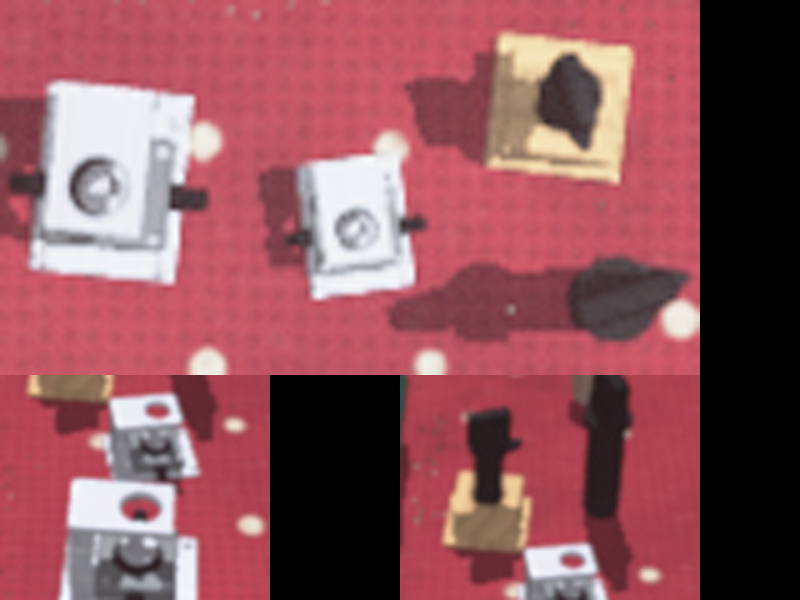

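Nose of the knob points roughly towards the robot (-x), and the valve's open front faces -x too. I'll refine yaws from the depth data and plan a wrist view above the knob.

```bash
python3 - <<'E'
from h import *
import pickle
t=pickle.load(open("top.pkl","rb"));s=pickle.load(open("side.pkl","rb"))
def rect(q):
    (cx,cy),(w,h),a=cv2.minAreaRect(q[:,:2].astype(np.float32));return np.round([cx,cy,w,h,a],1)
for n,c in(("top",t),("side",s)):
    P=cloud(c).reshape(-1,3)
    I=lambda cx,cy,r,z0,z1:P[(abs(P[:,0]-cx)<r)&(abs(P[:,1]-cy)<r)&(P[:,2]>z0)&(P[:,2]<z1)]
    for nm,a in dict(plate=(508,151,55,82,91),stand=(546,-122,45,36,43),foot=(546,-122,50,5,14),bar=(546,-122,40,136,146),skirt=(546,-122,40,92,112)).items():
        q=I(*a)
        if len(q)>4: print(n,nm,len(q),q.mean(0).round(1),rect(q))
    if 1:
        q=I(546,-122,45,70,146);print(n,"far -x tip z<112",[ (q[i]).round(0).tolist() for i in np.argsort(q[:,0])[:4]],[ (q[i]).round(0).tolist() for i in np.argsort(q[:,0])[-3:]])
# eye hole in top view: non-white within plate
o=t["color"][200:275,240:300].mean(-1);
for th in (150,170,190):
    m=(o<th).astype(np.uint8);cs,_=cv2.findContours(m,cv2.RETR_CCOMP,cv2.CHAIN_APPROX_NONE)
    for k in cs:
        (x,y),r=cv2.minEnclosingCircle(k)
        if 3<r<9 and abs(x-20)<6 and abs(y-37)<6: print(th,x+240,y+200,r,ray(t,x+240,y+200,86).round(1))
E
```

```text
top plate 369 [508.2 151.   86.5] [504.  151.6  56.6  85.8  85.6]
top stand 202 [ 545.2 -122.5   39.8] [ 546.9 -124.5   66.2   66.5   84.4]
top foot 196 [ 541.5 -118.1    8.1] [ 546.5 -121.5   99.8   98.6   89.4]
top bar 68 [ 547.2 -123.8  140.6] [ 547.4 -124.5   42.8   14.3   17.8]
top skirt 75 [ 540.8 -123.9  101.7] [ 538.4 -124.6   47.    35.8    2. ]
top far -x tip z<112 [[515.0, -133.0, 105.0], [518.0, -131.0, 101.0], [518.0, -136.0, 101.0], [519.0, -134.0, 98.0]] [[567.0, -118.0, 141.0], [567.0, -121.0, 141.0], [567.0, -124.0, 141.0]]
side plate 460 [508.7 154.5  85.7] [505.5 153.7  60.3  85.9  84.6]
side stand 208 [ 548.4 -115.2   39.6] [ 548.8 -122.3   74.    66.1   84.5]
side foot 139 [542.7 -98.6   7.9] [ 545.2 -120.6   88.8   91.3   86.6]
side bar 57 [ 549.  -120.1  139.7] [ 548.8 -119.7   41.3   19.1    2.4]
side skirt 101 [ 543.2 -115.7  102.7] [ 540.6 -116.9   55.    22.9   24.5]
side far -x tip z<112 [[516.0, -129.0, 101.0], [519.0, -132.0, 95.0], [519.0, -133.0, 102.0], [519.0, -127.0, 103.0]] [[569.0, -118.0, 123.0], [569.0, -119.0, 119.0], [569.0, -119.0, 140.0]]
150 258.7321434020996 236.8928565979004 5.392986297607422 [486.6 153.7  86. ]
170 258.5 236.5 5.700977325439453 [487.7 154.5  86. ]
190 258.4230766296387 236.65384674072266 5.869740009307861 [487.3 154.7  86. ]
```

apply_moves([
  [[30.7,-22.1,-3],[0,0,0]],
  [[30.7,-22.1,-3],[0,0,0]],
  [[30.7,-22.1,-3],[0,0,0]],
  [[30.7,-22.1,-3],[0,0,0]],
  [[30.7,-22.1,-3],[0,0,0]],
  [[30.7,-22.1,-3],[0,0,0]],
  [[30.7,-22.1,-3],[0,0,0]],
  [[30.7,-22.1,-3],[0,0,0]],
])

```text
t: 0.9
tcp_pos: [361.8, -359.9, 263.0]
ee_rot: [-0.0, 0.99, 0.141, -0.0]
ft_force: [0.6, -0.1, -0.4]
finger_gap: 85.6
gripper_force: 0.0
```

apply_moves([
  [[30.7,-22.1,-3],[0,0,0]],
  [[30.7,-22.1,-3],[0,0,0]],
  [[30.7,-22.1,-3],[0,0,0]],
  [[30.7,-22.1,-3],[0,0,0]],
  [[30.7,-22.1,-3],[0,0,0]],
  [[30.7,-22.1,-3],[0,0,0]],
  [[20,-12,-3],[0,0,0]],
  [[0,0,0],[0,0,0]],
])

```text
t: 1.7
tcp_pos: [518.3, -163.5, 284.2]
ee_rot: [-0.0, 0.99, 0.143, 0.0]
ft_force: [0.2, -0.2, -0.6]
finger_gap: 85.5
gripper_force: 0.0
```

```bash
python3 - <<'E'
from h import *
import pickle
c=read_camera("wrist"); pickle.dump(c,open("w1.pkl","wb"))
cv2.imwrite("pics/w1.png",cv2.cvtColor(c["color"],cv2.COLOR_RGB2BGR))
o=get_obs();print(o["t"],o["tcp_pos"],o["ee_rot"]);R=np.array(c["R"]);print(c["fx"],-R.T@np.array(c["t"]),R[2])
P=cloud(c).reshape(-1,3)
for nm,a in dict(stand=(546,-122,45,36,43),bar=(546,-122,40,133,146),skirt=(546,-122,40,85,112)).items():
    cx,cy,r,z0,z1=a;q=P[(abs(P[:,0]-cx)<r)&(abs(P[:,1]-cy)<r)&(P[:,2]>z0)&(P[:,2]<z1)]
    if len(q)>4:print(nm,len(q),q.mean(0).round(1),np.round(np.hstack([np.ravel(x) for x in cv2.minAreaRect(q[:,:2].astype(np.float32))]),1))
E
```

```text
1.75 [ 517.16486589 -164.529089    283.92818559] [-2.87387327e-05  9.89764863e-01  1.42707194e-01 -4.14293201e-04]
335.3716698130458 [ 598.98847632 -139.80734554  419.06585964] [-0.31265511 -0.09211815 -0.94538935]
stand 2087 [ 553.7 -125.1   40.3] [ 546.3 -123.7   66.    66.1   84.3]
bar 911 [ 547.6 -124.1  140.6] [ 546.7 -124.1   43.9   14.8   17.4]
skirt 586 [ 546.8 -127.6  101.7] [ 542.5 -125.2   43.4   43.2   61.2]
```

View pics/w1.png

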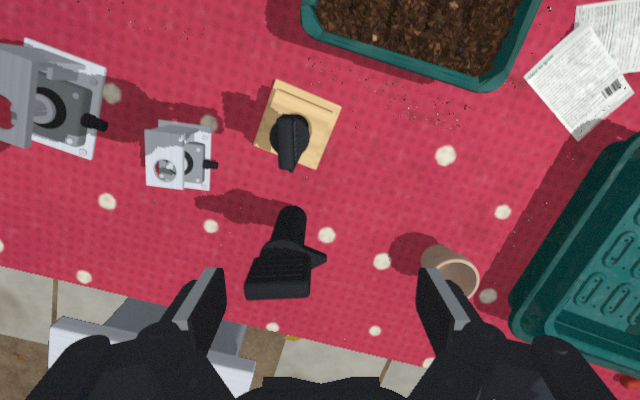

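The wrist view shows the right knob in its stand (bar near pixel (290,140)). Its centre is at (546.7, -124.1) with a yaw of 17.4°, which agrees with the stand's centre. I'll move in to grasp it.

apply_moves([
  [[20,-15.2,0],[0,0,-0.5]],
  [[19.7,-15.2,0],[0,0,-0.5]],
  [[0,0,30],[0,0,0]],
  [[0,0,30],[0,0,0]],
  [[0,0,30],[0,0,0]],
  [[0,0,20],[0,0,0]],
  [[0,0,0],[0,0,0]],
  [[0,0,0],[0,0,0]],
])

```text
t: 2.55
tcp_pos: [545.4, -125.8, 174.2]
ee_rot: [-0.0, 0.989, 0.149, -0.001]
ft_force: [0.3, 0.3, 0.6]
finger_gap: 85.6
gripper_force: 0.0
```

```bash
python3 -c "
from h import *
for i in range(1):
  o=get_obs();print(o['t'],o['tcp_pos'],np.degrees(2*np.arctan2(o['ee_rot'][2],o['ee_rot'][1])),o['ee_rot'],o['ft_force'])"
```

```text
2.55 [ 545.44405696 -125.84657103  174.20388553] 17.183612278430815 [-1.63313415e-04  9.88777555e-01  1.49393910e-01 -6.15957004e-04] [0.30973252 0.29386392 0.55039672]
```

apply_moves([
  [[1.5,-1,20],[0,0,0]],
  [[0,0,20],[0,0,0]],
  [[0,0,12],[0,0,0]],
  [[0,0,6],[0,0,0]],
  [[0,0,0],[0,0,0]],
])

```text
t: 3.05
tcp_pos: [547.3, -123.9, 116.4]
ee_rot: [-0.0, 0.989, 0.15, -0.0]
ft_force: [-0.2, -0.4, -0.4]
finger_gap: 85.8
gripper_force: 0.0
```

apply_moves([
  [[0,0,0],[0,0,0]],
  [[0,0,0],[0,0,0]],
  [[0,0,0],[0,0,0]],
  [[0,0,0],[0,0,0]],
  [[0,0,0],[0,0,0]],
  [[0,0,0],[0,0,0]],
  [[0,0,0],[0,0,0]],
  [[0,0,0],[0,0,0]],
], fingers=0, force=70)

```text
t: 3.85
tcp_pos: [547.8, -123.8, 116.8]
ee_rot: [0.0, 0.989, 0.15, 0.0]
ft_force: [0.1, 0.5, 2.7]
finger_gap: 13.3
gripper_force: 68.5
```

apply_moves([
  [[0,0,-15],[0,0,0]],
  [[0,0,-30],[0,0,0]],
  [[0,0,-35],[0,0,0]],
  [[0,0,-35],[0,0,0]],
  [[0,0,-25],[0,0,0]],
  [[0,0,0],[0,0,7.2]],
  [[0,0,0],[0,0,7.2]],
  [[0,0,0],[0,0,7.2]],
])

```text
t: 4.65
tcp_pos: [546.9, -123.6, 255.9]
ee_rot: [-0.0, 0.999, -0.04, -0.001]
ft_force: [0.1, -0.2, -1.8]
finger_gap: 13.2
gripper_force: 68.5
```

apply_moves([
  [[-12,-29,0],[0,0,0]],
  [[-12,-29,0],[0,0,0]],
  [[-12,-29,0],[0,0,0]],
  [[-12,-29,0],[0,0,0]],
  [[-12,-29,0],[0,0,0]],
  [[0,0,0],[0,0,0]],
  [[0,0,0],[0,0,0]],
  [[0,0,0],[0,0,0]],
])

```text
t: 5.45
tcp_pos: [498.6, 24.9, 256.0]
ee_rot: [0.0, 0.999, -0.038, -0.0]
ft_force: [-0.1, -0.4, -1.3]
finger_gap: 13.0
gripper_force: 68.7
```

```bash
python3 - <<'E'
from h import *
import pickle
for n in("wrist","side"):
    c=read_camera(n); pickle.dump(c,open(n+"2.pkl","wb"))
    cv2.imwrite(f"pics/{n}2.png",cv2.cvtColor(c["color"],cv2.COLOR_RGB2BGR))
    P=cloud(c).reshape(-1,3);q=P[(abs(P[:,0]-508)<55)&(abs(P[:,1]-152)<45)&(P[:,2]>82)&(P[:,2]<90)]
    if len(q)>4:print(n,len(q),q.mean(0).round(1),np.round(np.hstack([np.ravel(x) for x in cv2.minAreaRect(q[:,:2].astype(np.float32))]),1))
o=get_obs();print(o["t"],o["tcp_pos"],o["ee_rot"],o["finger_gap"],np.degrees(2*np.arctan2(o['ee_rot'][2],o['ee_rot'][1])),o["ft_force"])
E
```

```text
wrist 4449 [509.4 151.5  86.2] [503.5 152.5  57.1  86.6  85.9]
side 469 [508.5 154.3  85.6] [505.2 153.1  62.2  85.7  85.6]
5.55 [498.77016759  24.64344014 256.09093066] [ 9.84256228e-05  9.99255190e-01 -3.85880226e-02 -1.42662585e-04] 13.020693205513604 -4.422959861502643 [ 0.15288195  0.03321991 -0.90224188]
```

View pics/wrist2.png

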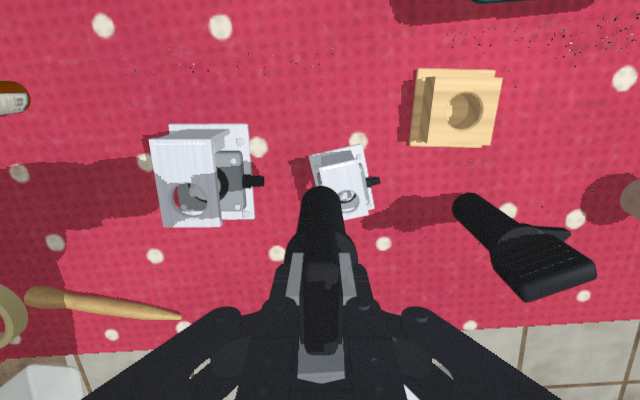

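The wrist view shows the big valve's eye at about (190,198) and the stand now empty. The knob is held upright in the jaws, with its stem near (320,215). Next I'll measure the eye circle and the held stem's axis.

```bash
python3 - <<'E'
from h import *
import pickle
from scipy.optimize import least_squares
for n in("wrist","side"):
    c=pickle.load(open(n+"2.pkl","rb"));P=cloud(c)
    reg=(abs(P[...,0]-508)<55)&(abs(P[...,1]-152)<45)
    m=(reg&(P[...,2]>84)&(P[...,2]<90)).astype(np.uint8)
    cs,h=cv2.findContours(m,cv2.RETR_CCOMP,cv2.CHAIN_APPROX_NONE)
    k=max((cs[i] for i in range(len(cs)) if h[0][i][3]>=0),key=cv2.contourArea)[:,0]
    X=np.array([ray(c,u,v,86)[:2] for u,v in k])
    f=least_squares(lambda p:np.hypot(*(X-p[:2]).T)-p[2],[487,153,17],loss="soft_l1")
    print(n,"eye",f.x.round(1),len(X),np.abs(f.fun).mean().round(2))
    q=P.reshape(-1,3);q=q[(abs(q[:,0]-499)<30)&(abs(q[:,1]-25)<30)]
    for z0 in range(140,220,15):
        a=q[(q[:,2]>z0)&(q[:,2]<z0+15)]
        if len(a)>8:
            f=least_squares(lambda p:np.hypot(*(a[:,:2]-p).T)-15,[499,25],loss="soft_l1");print(z0,len(a),a[:,2].min().round(1),f.x.round(1),np.abs(f.fun).mean().round(2))
    # nose
    a=q[(q[:,2]>228)&(q[:,2]<250)];i=np.argsort(a[:,0])[:4] if len(a) else [];print("nose",a[i].round(1).tolist() if len(a) else 0)
E
```

```text
wrist eye [488.1 152.9  17.7] 105 0.29
140 50 151.0 [497.4  25.1] 0.11
155 231 155.0 [497.5  25. ] 0.13
170 268 170.2 [497.5  25. ] 0.13
185 341 185.0 [497.5  25. ] 0.13
200 415 200.0 [497.5  25. ] 0.15
215 258 215.0 [497.6  25. ] 0.16
nose [[496.4, 6.5, 240.6], [496.5, 7.0, 240.6], [496.5, 8.5, 240.4], [496.5, 9.0, 240.4]]
side eye [489.4 155.5  19.5] 41 1.24
140 20 145.7 [499.2  24.6] 1.09
155 54 155.1 [500.   25.4] 1.2
170 55 170.6 [499.3  24.7] 1.12
185 51 185.5 [499.2  24.9] 1.13
200 52 200.0 [499.5  25.3] 1.2
215 54 215.8 [499.2  24.8] 1.05
nose [[470.5, 24.8, 239.7], [470.6, 31.6, 235.3], [470.6, 30.7, 237.7], [470.7, 29.7, 240.1]]
```

apply_moves([
  [[-3.9,-25.4,0],[0,0,0]],
  [[-3.9,-25.4,0],[0,0,0]],
  [[-3.9,-25.4,0],[0,0,0]],
  [[-3.8,-25.4,0],[0,0,0]],
  [[-3.8,-25.5,10],[0,0,0]],
  [[0,0,20],[0,0,0]],
  [[0,0,15],[0,0,0]],
  [[0,0,0],[0,0,0]],
])

```text
t: 6.35
tcp_pos: [480.2, 87.9, 211.1]
ee_rot: [-0.026, 1.0, 0.009, -0.003]
ft_force: [-0.2, -0.6, -1.3]
finger_gap: 13.2
gripper_force: 68.7
```

apply_moves([
  [[0,0,0],[0,0,0]],
  [[0,0,0],[0,0,0]],
])

```text
t: 6.55
tcp_pos: [483.3, 87.4, 214.7]
ee_rot: [-0.026, 1.0, 0.009, 0.0]
ft_force: [-0.1, -0.8, -1.5]
finger_gap: 13.3
gripper_force: 68.8
```

```bash
cat > m.py <<'E'
from h import *
import sys
from scipy.optimize import least_squares
def meas(n,tag,z0,z1):
    c=read_camera(n);P=cloud(c).reshape(-1,3);o=get_obs()["tcp_pos"]
    cv2.imwrite(f"pics/{n}{tag}.png",cv2.cvtColor(c["color"],cv2.COLOR_RGB2BGR))
    q=P[(abs(P[:,0]-508)<55)&(abs(P[:,1]-152)<45)&(P[:,2]>83)&(P[:,2]<89)]
    r=cv2.minAreaRect(q[:,:2].astype(np.float32));print(n,"plate",np.round(np.hstack([np.ravel(x) for x in r]),1),q[:,2].mean().round(1))
    q=P[(abs(P[:,0]-o[0])<30)&(abs(P[:,1]-o[1])<30)]
    a=q[(q[:,2]>z0)&(q[:,2]<z1)]
    f=least_squares(lambda p:np.hypot(*(a[:,:2]-p).T)-15,o[:2],loss="soft_l1");print("stem",len(a),f.x.round(1),np.abs(f.fun).mean().round(2))
    return c,P,f.x
E
python3 - <<'E'
from m import *
for n in("wrist","side"): meas(n,3,112,170)
o=get_obs();print(o["t"],o["tcp_pos"],np.degrees(2*np.arctan2(o['ee_rot'][2],o['ee_rot'][1])),o["ft_force"])
E
```

```text
wrist plate [503.4 152.5  56.4  86.8  85.8] 86.3
stem 1160 [482.2  91.1] 0.39
side plate [505.3 153.3  60.5  85.8  87.2] 85.8
stem 207 [484.3  91.3] 1.21
6.65 [483.48536923  87.27583496 214.93886923] 1.0092477055803704 [-0.53114387  0.36569718 -1.2674203 ]
```

View pics/wrist3.png

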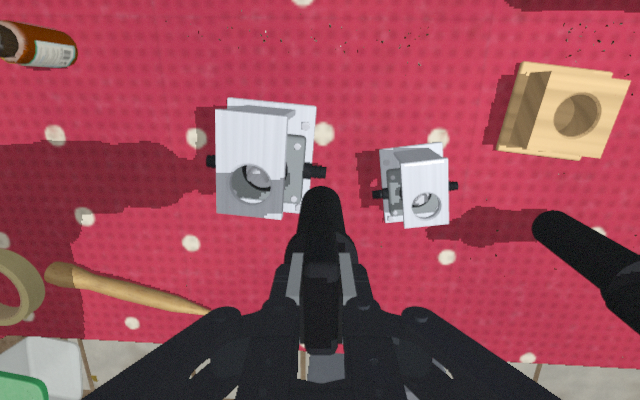

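The arm stopped short at y≈87 with a slight tilt, so I'll check the joints.

```bash
python3 -c "
from h import *
o=get_obs();print(o['joint_positions'].round(3),o['joint_torque'].round(2),o['tcp_pos'],o['ee_rot'].round(4))"
```

```text
[ 0.017  0.05  -0.35   1.17   0.052  3.141] [ 6.000e-02 -3.166e+01  2.890e+01  1.000e-02  1.600e-01  0.000e+00] [483.48536923  87.27583496 214.93886923] [-2.600e-02  9.996e-01  8.800e-03  5.000e-04]
```

Joint 6 is at its limit, so with this grasp the needed yaw can't be reached. I'll put the knob back in the stand and re-grip it half a turn round, which leaves j6 ≈ 0.25 at the valve.

```bash
cat > p.py <<'E'
from h import *
from scipy.spatial.transform import Rotation as Ro
def plan(x,y,z,yaw_deg):
    o=get_obs();q=o["ee_rot"];R=Ro.from_quat([q[1],q[2],q[3],q[0]])
    T=Ro.from_euler("z",yaw_deg,degrees=True)*Ro.from_euler("x",180,degrees=True)
    print("t",round(o["t"],2),"tcp",o["tcp_pos"].round(1),"j",o["joint_positions"].round(2),"F",o["ft_force"].round(1),"gap",round(o["finger_gap"],1))
    print("turn(tool,deg)",np.degrees((R.inv()*T).as_rotvec()).round(2)," shift in current tool",R.inv().apply(np.array([x,y,z])-o["tcp_pos"]).round(1)," shift in target tool",T.inv().apply(np.array([x,y,z])-o["tcp_pos"]).round(1))
E
python3 -c "
from p import *
plan(547.5,-124,256,17.4)"
```

```text
t 6.65 tcp [483.5  87.3 214.9] j [ 0.02  0.05 -0.35  1.17  0.05  3.14] F [-0.5  0.4 -1.3] gap 13.2
turn(tool,deg) [ -2.95  -0.51 -16.39]  shift in current tool [ 60.4 209.9 -52. ]  shift in target tool [ -2.1 220.8 -41.1]
```

apply_moves([
  [[0,0,-10],[-1,-0.17,-5.46]],
  [[0,0,-16],[-0.98,-0.17,-5.46]],
  [[0,0,-16],[-0.97,-0.17,-5.47]],
  [[0,40,0],[0,0,0]],
  [[0,40,0],[0,0,0]],
  [[0,40,0],[0,0,0]],
  [[0,40,0],[0,0,0]],
  [[0,40,0],[0,0,0]],
])

```text
t: 7.45
tcp_pos: [543.4, -106.8, 256.8]
ee_rot: [0.0, 0.989, 0.151, -0.0]
ft_force: [0.3, 0.8, -0.5]
finger_gap: 13.3
gripper_force: 68.8
```

apply_moves([
  [[0,10,0],[0,0,0]],
  [[0,0,0],[0,0,0]],
  [[0,0,0],[0,0,0]],
])

```text
t: 7.75
tcp_pos: [545.4, -114.0, 256.1]
ee_rot: [-0.001, 0.988, 0.151, -0.001]
ft_force: [-0.4, 0.2, -1.3]
finger_gap: 13.0
gripper_force: 68.9
```

```bash
python3 -c "
from p import *
plan(547.5,-124,256,17.4)"
```

```text
t 7.75 tcp [ 545.4 -114.   256.1] j [-0.32  0.15 -0.15  1.27  0.    2.52] F [-0.4  0.2 -1.3] gap 13.0
turn(tool,deg) [-0.08  0.1  -0.  ]  shift in current tool [-1.  10.2  0. ]  shift in target tool [-1.  10.2  0.1]
```

apply_moves([
  [[-1,10.2,0],[0,0,0]],
  [[0,0,0],[0,0,0]],
  [[0,0,0],[0,0,0]],
  [[0,0,30],[0,0,0]],
  [[0,0,30],[0,0,0]],
  [[0,0,25],[0,0,0]],
  [[0,0,15],[0,0,0]],
  [[0,0,0],[0,0,0]],
])

```text
t: 8.55
tcp_pos: [545.2, -123.3, 153.1]
ee_rot: [-0.002, 0.988, 0.152, -0.004]
ft_force: [-0.3, 0.7, -0.5]
finger_gap: 12.8
gripper_force: 69.0
```

apply_moves([
  [[0,0,12],[0,0,0]],
  [[0,0,12],[0,0,0]],
  [[0,0,8],[0,0,0]],
  [[0,0,4],[0,0,0]],
  [[0,0,2],[0,0,0]],
  [[0,0,0],[0,0,0]],
  [[0,0,0],[0,0,0]],
])

```text
t: 9.25
tcp_pos: [547.8, -124.7, 118.2]
ee_rot: [0.0, 0.989, 0.151, -0.001]
ft_force: [-0.1, 0.2, -0.9]
finger_gap: 13.2
gripper_force: 69.0
```

apply_moves([
  [[0,0,1],[0,0,0]],
  [[0,0,0],[0,0,0]],
  [[0,0,0],[0,0,0]],
  [[0,0,0],[0,0,0]],
  [[0,0,0],[0,0,0]],
  [[0,0,0],[0,0,0]],
  [[0,0,-20],[0,0,0]],
  [[0,0,-40],[0,0,0]],
], fingers=85)

```text
t: 10.05
tcp_pos: [544.5, -123.5, 173.8]
ee_rot: [-0.002, 0.988, 0.151, -0.005]
ft_force: [1.3, -0.0, -1.1]
finger_gap: 85.2
gripper_force: 0.0
```

apply_moves([
  [[0,0,-10],[0,0,-8.571]],
  [[0,0,0],[0,0,-8.571]],
  [[0,0,0],[0,0,-8.571]],
  [[0,0,0],[0,0,-8.571]],
  [[0,0,0],[0,0,-8.571]],
  [[0,0,0],[0,0,-8.571]],
  [[0,0,0],[0,0,-8.571]],
  [[0,0,0],[0,0,-8.571]],
])

```text
t: 10.85
tcp_pos: [547.5, -124.6, 186.8]
ee_rot: [-0.001, 0.729, 0.684, -0.001]
ft_force: [-1.4, -0.1, 0.1]
finger_gap: 84.8
gripper_force: 0.0
```

apply_moves([
  [[0,0,0],[0,0,-8.571]],
  [[0,0,0],[0,0,-8.571]],
  [[0,0,0],[0,0,-8.571]],
  [[0,0,0],[0,0,-8.571]],
  [[0,0,0],[0,0,-8.571]],
  [[0,0,0],[0,0,-8.571]],
  [[0,0,0],[0,0,-8.571]],
  [[0,0,0],[0,0,-8.571]],
])

```text
t: 11.65
tcp_pos: [547.5, -124.5, 186.8]
ee_rot: [-0.001, 0.217, 0.976, -0.0]
ft_force: [-0.7, 0.1, -1.1]
finger_gap: 85.1
gripper_force: 0.0
```

apply_moves([
  [[0,0,0],[0,0,-8.571]],
  [[0,0,0],[0,0,-8.571]],
  [[0,0,0],[0,0,-8.571]],
  [[0,0,0],[0,0,-8.571]],
  [[0,0,0],[0,0,-8.571]],
  [[0,0,0],[0,0,0]],
  [[0,0,0],[0,0,0]],
  [[0,0,0],[0,0,0]],
])

```text
t: 12.45
tcp_pos: [547.6, -124.6, 186.8]
ee_rot: [-0.001, -0.15, 0.989, 0.0]
ft_force: [0.0, 0.0, 0.2]
finger_gap: 85.3
gripper_force: 0.0
```

```bash
python3 - <<'E'
from p import *
plan(547.2,-124,116,197.4)
for n in("top","wrist"):
    c=read_camera(n);cv2.imwrite(f"pics/{n}4.png",cv2.cvtColor(c["color"],cv2.COLOR_RGB2BGR));P=cloud(c).reshape(-1,3)
    for z0,z1 in((36,43),(85,112),(134,146)):
        q=P[(abs(P[:,0]-546)<45)&(abs(P[:,1]+122)<45)&(P[:,2]>z0)&(P[:,2]<z1)]
        if len(q)>4:print(n,z0,len(q),q.mean(0).round(1),np.round(np.hstack([np.ravel(x) for x in cv2.minAreaRect(q[:,:2].astype(np.float32))]),1))
E
```

```text
t 12.45 tcp [ 547.6 -124.6  186.8] j [-0.34  0.2  -0.24  1.13 -0.   -0.64] F [0.  0.  0.2] gap 85.3
turn(tool,deg) [ 0.03 -0.11 -0.13]  shift in current tool [ 0.   0.6 70.8]  shift in target tool [ 0.2  0.7 70.8]
top 36 6 [579.2 -98.4  39.6] [579.1 -98.4   6.3   6.1  88.9]
wrist 36 3081 [ 536.3 -127.2   40.2] [ 546.9 -123.7   66.3   66.5   84.3]
wrist 85 1433 [ 538.9 -127.6  101.3] [ 541.8 -123.9   37.7   48.6   76.1]
wrist 134 1602 [ 545.  -125.8  140.7] [ 546.7 -125.4   43.6   14.6   18.1]
```

View pics/wrist4.png

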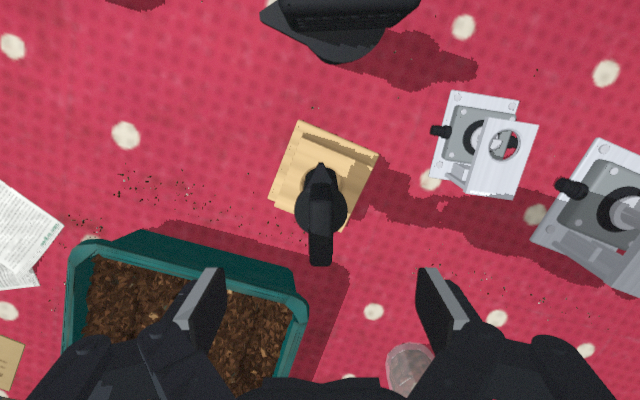

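The wrist view shows the knob upright in the stand, its nose at (320,168) pointing to -x, and the gripper now half-turned. I'll re-grip it.

apply_moves([
  [[0.5,0,20],[0,0,0]],
  [[0,0,25],[0,0,0]],
  [[0,0,15],[0,0,0]],
  [[0,0,8],[0,0,0]],
  [[0,0,3],[0,0,0]],
  [[0,0,0],[0,0,0]],
])

```text
t: 13.15
tcp_pos: [547.1, -124.8, 115.9]
ee_rot: [-0.001, -0.151, 0.989, 0.0]
ft_force: [-0.8, 0.2, -0.3]
finger_gap: 85.1
gripper_force: 0.0
```

apply_moves([
  [[0,0,0],[0,0,0]],
  [[0,0,0],[0,0,0]],
  [[0,0,0],[0,0,0]],
  [[0,0,0],[0,0,0]],
  [[0,0,0],[0,0,0]],
  [[0,0,0],[0,0,0]],
  [[0,0,0],[0,0,0]],
  [[0,0,0],[0,0,0]],
], fingers=0, force=70)

```text
t: 13.95
tcp_pos: [547.4, -124.9, 116.3]
ee_rot: [-0.001, -0.151, 0.989, -0.0]
ft_force: [1.3, -0.2, 3.5]
finger_gap: 13.5
gripper_force: 68.4
```

apply_moves([
  [[0,0,-15],[0,0,0]],
  [[0,0,-30],[0,0,0]],
  [[0,0,-35],[0,0,0]],
  [[0,0,-35],[0,0,0]],
  [[0,0,-25],[0,0,0]],
  [[0,0,0],[0,0,7.2]],
  [[0,0,0],[0,0,7.2]],
  [[0,0,0],[0,0,7.2]],
])

```text
t: 14.75
tcp_pos: [546.8, -124.6, 255.4]
ee_rot: [-0.001, 0.039, 0.999, 0.0]
ft_force: [0.2, 0.9, -0.9]
finger_gap: 13.0
gripper_force: 68.3
```

```bash
python3 -c "
from p import *
plan(489,150,256,175.8)"
```

```text
t 14.75 tcp [ 546.8 -124.6  255.4] j [-0.34  0.16 -0.14  1.28 -0.   -0.26] F [ 0.2  0.9 -0.9] gap 13.0
turn(tool,deg) [ 0.   -0.17 -0.31]  shift in current tool [ 79.2 269.2  -0.4]  shift in target tool [ 77.7 269.6  -0.6]
```

apply_moves([
  [[10.6,31.4,0],[0,0,-0.3]],
  [[10.6,31.4,0],[0,0,0]],
  [[10.6,31.4,0],[0,0,0]],
  [[10.6,31.4,0],[0,0,0]],
  [[10.6,31.4,0],[0,0,0]],
  [[10.6,31.4,0],[0,0,0]],
  [[10.4,31.3,0],[0,0,0]],
  [[0,0,20],[0,0,0]],
])

```text
t: 15.55
tcp_pos: [488.9, 102.7, 237.7]
ee_rot: [0.001, 0.032, 0.999, 0.001]
ft_force: [1.0, -0.6, -1.0]
finger_gap: 12.9
gripper_force: 68.6
```

apply_moves([
  [[0,0,0],[0,0,0]],
  [[0,0,0],[0,0,0]],
  [[0,0,0],[0,0,0]],
])

```text
t: 15.85
tcp_pos: [488.9, 99.0, 236.3]
ee_rot: [-0.001, 0.035, 0.999, -0.0]
ft_force: [-0.7, 0.5, -0.7]
finger_gap: 12.9
gripper_force: 68.6
```

```bash
cat > e.py <<'E'
from m import *; from p import plan
def eye(tag,z0,z1,n="wrist"):
    c,P,st=meas(n,tag,z0,z1);P=P.reshape(400,640,3)
    reg=(abs(P[...,0]-508)<55)&(abs(P[...,1]-152)<45)
    m=(reg&(P[...,2]>84)&(P[...,2]<90)).astype(np.uint8)
    cs,h=cv2.findContours(m,cv2.RETR_CCOMP,cv2.CHAIN_APPROX_NONE)
    k=max((cs[i] for i in range(len(cs)) if h[0][i][3]>=0),key=cv2.contourArea)[:,0]
    X=np.array([ray(c,u,v,86)[:2] for u,v in k])
    f=least_squares(lambda p:np.hypot(*(X-p[:2]).T)-p[2],[487,153,17],loss="soft_l1")
    print("eye",f.x.round(1),len(X),np.abs(f.fun).mean().round(2),"eye-stem",(f.x[:2]-st).round(1))
    # spindle top seen through the eye/open front
    q=P[(np.hypot(P[...,0]-488,P[...,1]-153)<12)&(P[...,2]>55)&(P[...,2]<70)]
    if len(q)>8: print("spindle top",len(q),q[:,2].mean().round(1),np.round(np.hstack([np.ravel(x) for x in cv2.minAreaRect(q[:,:2].astype(np.float32))]),1))
    return c
E
python3 - <<'E'
from e import *
eye(5,132,190)
plan(489,152,215,175.8)
E
```

```text
wrist plate [504.2 152.3  56.4  86.9  85.9] 86.2
stem 776 [489.   98.8] 0.12
eye [487.5 153.1  17.8] 116 0.28 eye-stem [-1.5 54.3]
spindle top 261 60.9 [490.7 152.9  19.6  13.6  85.7]
t 15.9 tcp [489.1  99.  236.5] j [ 0.07  0.06 -0.3   1.22  0.    0.14] F [-0.8  0.6 -1. ] gap 12.8
turn(tool,deg) [-0.01 -0.06  0.22]  shift in current tool [ 3.8 52.9 21.5]  shift in target tool [ 4.  52.9 21.5]
```

View pics/wrist5.png

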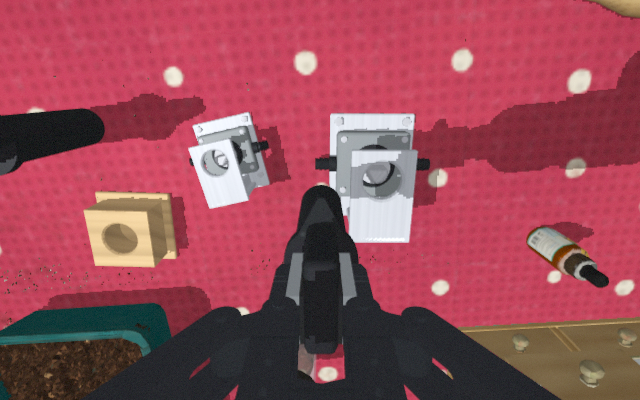

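The wrist view shows the eye at (382,172) with the spindle D inside it. Spindle and eye centres agree at about (487.6, 153.1), yaw -4.3°, and the stem needs to go (-1.5, +54.3).

apply_moves([
  [[1.4,13.5,0],[0,0,0.1]],
  [[1.4,13.5,0],[0,0,0]],
  [[1.4,13.5,0],[0,0,0]],
  [[1.3,13.5,0],[0,0,0]],
  [[0,0,12],[0,0,0]],
  [[0,0,12],[0,0,0]],
  [[0,0,6],[0,0,0]],
  [[0,0,0],[0,0,0]],
])

```text
t: 16.7
tcp_pos: [485.2, 153.2, 203.8]
ee_rot: [-0.003, 0.035, 0.999, -0.001]
ft_force: [-0.3, -0.3, -0.5]
finger_gap: 12.4
gripper_force: 68.7
```

apply_moves([
  [[0,0,0],[0,0,0]],
  [[0,0,0],[0,0,0]],
])

```text
t: 16.9
tcp_pos: [487.1, 153.5, 206.2]
ee_rot: [-0.001, 0.035, 0.999, -0.0]
ft_force: [0.5, -0.4, -1.0]
finger_gap: 13.0
gripper_force: 68.7
```

```bash
python3 - <<'E'
from e import *
for i in range(2): meas("wrist",6,102,165)
meas("side",6,102,165)
plan(487.5,153.2,204,175.8)
E
```

```text
wrist plate [493.8 153.   56.2  66.2  85.7] 86.2
stem 815 [487.2 153.3] 0.12
wrist plate [493.  153.   56.2  64.7  86. ] 86.2
stem 813 [487.4 153.3] 0.12
side plate [505.4 153.6  59.   85.7  86.2] 85.9
stem 224 [488.7 153.7] 0.88
t 17.05 tcp [487.2 153.7 206.4] j [ 0.18  0.1  -0.32  1.16  0.    0.25] F [-0.6  0.7 -0.1] gap 13.2
turn(tool,deg) [-0.   -0.05  0.17]  shift in current tool [-0.4 -0.5  2.4]  shift in target tool [-0.4 -0.5  2.4]
```

apply_moves([
  [[-0.2,-0.2,6],[0,0,0]],
  [[0,0,6],[0,0,0]],
  [[0,0,6],[0,0,0]],
  [[0,0,6],[0,0,0]],
  [[0,0,6],[0,0,0]],
  [[0,0,0],[0,0,0]],
  [[0,0,0],[0,0,0]],
])

```text
t: 17.75
tcp_pos: [486.7, 153.6, 175.7]
ee_rot: [-0.001, 0.035, 0.999, -0.0]
ft_force: [0.3, 0.7, -0.0]
finger_gap: 13.1
gripper_force: 68.7
```

apply_moves([
  [[0,0,2],[0,0,0]],
  [[0,0,2],[0,0,0]],
  [[0,0,2],[0,0,0]],
  [[0,0,2],[0,0,0]],
  [[0,0,2],[0,0,0]],
  [[0,0,0],[0,0,0]],
  [[0,0,0],[0,0,0]],
])

```text
t: 18.45
tcp_pos: [486.9, 153.6, 165.9]
ee_rot: [-0.001, 0.035, 0.999, -0.0]
ft_force: [0.2, 0.0, -0.4]
finger_gap: 13.3
gripper_force: 68.7
```

Stem is through the eye and the foot is about 4 mm over the taper, with no contact force. I'll continue gently.

apply_moves([
  [[-0.2,-0.2,2],[0,0,0]],
  [[0,0,2],[0,0,0]],
  [[0,0,0],[0,0,0]],
  [[0,0,0],[0,0,0]],
])

```text
t: 18.85
tcp_pos: [487.1, 153.4, 161.9]
ee_rot: [-0.001, 0.035, 0.999, -0.0]
ft_force: [0.9, 1.0, -1.6]
finger_gap: 13.3
gripper_force: 68.7
```

apply_moves([
  [[0,0,2],[0,0,0]],
  [[0,0,2],[0,0,0]],
  [[0,0,0],[0,0,0]],
  [[0,0,0],[0,0,0]],
])

```text
t: 19.25
tcp_pos: [487.1, 153.4, 157.8]
ee_rot: [-0.001, 0.035, 0.999, -0.0]
ft_force: [1.4, -0.4, -1.2]
finger_gap: 13.3
gripper_force: 68.7
```

apply_moves([
  [[0,0,2.5],[0,0,0]],
  [[0,0,2.5],[0,0,0]],
  [[0,0,2.5],[0,0,0]],
  [[0,0,2.5],[0,0,0]],
  [[0,0,0],[0,0,0]],
  [[0,0,0],[0,0,0]],
])

```text
t: 19.85
tcp_pos: [487.1, 153.4, 147.8]
ee_rot: [-0.001, 0.035, 0.999, -0.0]
ft_force: [1.2, -0.5, -1.8]
finger_gap: 12.9
gripper_force: 68.8
```

apply_moves([
  [[0,0,2],[0,0,0]],
  [[0,0,2],[0,0,0]],
  [[0,0,2],[0,0,0]],
  [[0,0,0],[0,0,0]],
  [[0,0,0],[0,0,0]],
])

```text
t: 20.35
tcp_pos: [487.2, 153.4, 142.3]
ee_rot: [-0.001, 0.035, 0.999, -0.0]
ft_force: [1.3, -0.6, 2.8]
finger_gap: 13.1
gripper_force: 69.1
```

Spring contact came at about 143–144, as expected. Next I'll press through to the stop at about 136.

apply_moves([
  [[0,0,2],[0,0,0]],
  [[0,0,2],[0,0,0]],
  [[0,0,1],[0,0,0]],
  [[0,0,0],[0,0,0]],
  [[0,0,0],[0,0,0]],
], force=90)

```text
t: 20.85
tcp_pos: [487.3, 153.4, 137.4]
ee_rot: [-0.001, 0.035, 0.999, -0.0]
ft_force: [-0.4, -0.3, 5.4]
finger_gap: 12.9
gripper_force: 90.8
```

apply_moves([
  [[0,0,1],[0,0,0]],
  [[0,0,1],[0,0,0]],
  [[0,0,0],[0,0,0]],
  [[0,0,0],[0,0,0]],
])

```text
t: 21.25
tcp_pos: [487.5, 153.5, 136.2]
ee_rot: [-0.0, 0.035, 0.999, 0.0]
ft_force: [-2.1, -0.4, 10.5]
finger_gap: 12.8
gripper_force: 91.9
```

apply_moves([
  [[0,0,0.8],[0,0,0]],
  [[0,0,0],[0,0,0]],
  [[0,0,0],[0,0,0]],
  [[0,0,0],[0,0,0]],
  [[0,0,0],[0,0,0]],
])

```text
t: 21.75
tcp_pos: [487.6, 153.5, 136.2]
ee_rot: [-0.0, 0.035, 0.999, 0.0]
ft_force: [-3.1, -1.1, 14.7]
finger_gap: 13.0
gripper_force: 92.5
```

```bash
python3 - <<'E'
from e import *
c=read_camera("side")
im=cv2.resize(cv2.cvtColor(c["color"][150:290,270:430],cv2.COLOR_RGB2BGR),None,fx=4,fy=4);cv2.imwrite("pics/fin.png",im)
plan(487.5,153.2,136.3,175.8)
E
```

```text
t 21.8 tcp [487.7 153.5 136.2] j [ 0.18  0.16 -0.41  1.01  0.    0.25] F [-3.8  0.1 15.3] gap 12.5
turn(tool,deg) [ 0.   -0.02  0.19]  shift in current tool [ 0.2 -0.3 -0.1]  shift in target tool [ 0.2 -0.3 -0.1]
```

View pics/fin.png

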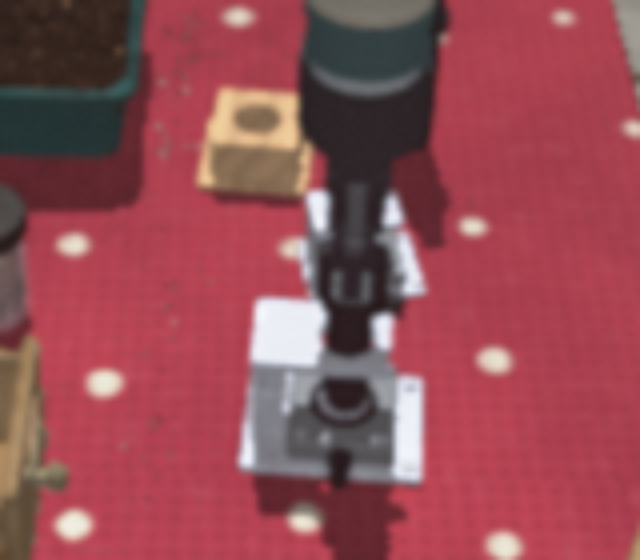

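The side view shows the stem through the eye (350,330) and its foot down on the collar at (345,395). It sits at the hard stop at the expected height, under a force of about 15 N, so I'm handing in.

```bash
python3 -c "
from cell import job_done
print(job_done())"
```

```text
the job is handed in; nothing more can be done
None
```

The knob is on the spindle with its flats matched, pressed in to the stop at about 15 N and still gripped; I handed the job in at about 22 s, and the pot, jar and dropper bottle were not touched. I had to set the knob back in its stand once and re-grip it half a turn round, because the last joint hit its limit on the first try.

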